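Lid the hardware tins before sawing

TASK

The four hardware tins must be shut before the saw throws dust about: take the stack of lids apart and put each lid on its own tin, the one it fits, so that all four tins are closed with the lids lying flat and fully down.

Things in the scene. Friction and masses are not known exactly. Their poses are not given: they have to be found in the camera images.
- lid_large: largest of four round slip-on lids, grey metal, ribbed rim, loose: 67 mm outside diameter, 16 mm high; at the start at the bottom of the stack, on the table. A cap open below: skirt 61 mm inside diameter, 12 mm deep; flat crown 4 mm thick. Origin: centre of its lower edge; z up through the crown; yaw is of no account. Grip across the outside of the skirt.
- lid_medium: second largest of four round slip-on lids, grey metal, ribbed rim, loose: 56 mm outside diameter, 16 mm high; at the start in the stack, lying on the lid next larger than it. A cap open below: skirt 50 mm inside diameter, 12 mm deep; flat crown 4 mm thick. Origin: centre of its lower edge; z up through the crown; yaw is of no account. Grip across the outside of the skirt.
- lid_small: second smallest of four round slip-on lids, grey metal, ribbed rim, loose: 45 mm outside diameter, 16 mm high; at the start in the stack, lying on the lid next larger than it. A cap open below: skirt 39 mm inside diameter, 12 mm deep; flat crown 4 mm thick. Origin: centre of its lower edge; z up through the crown; yaw is of no account. Grip across the outside of the skirt.
- lid_tiny: smallest of four round slip-on lids, grey metal, ribbed rim, loose: 34 mm outside diameter, 16 mm high; at the start in the stack, lying on the lid next larger than it, at the very top. A cap open below: skirt 28 mm inside diameter, 12 mm deep; flat crown 4 mm thick. Origin: centre of its lower edge; z up through the crown; yaw is of no account. Grip across the outside of the skirt.
- tin_large: largest of four open round light grey metal tins, holding hexagon nuts; upright, stands firm. Body 67 mm wide, 44 mm high; on it a neck 54 mm diameter, 10 mm high, top bevelled to 50 mm. Origin: centre of its underside; z up. The 67 mm lid slips over the neck (3.5 mm play all round) and seats with its lower edge on the shoulder, 44 mm above the origin; smaller lids do not go on.
- tin_medium: second largest of four open round light grey metal tins, holding brass screws; upright, stands firm. Body 56 mm wide, 44 mm high; on it a neck 43 mm diameter, 10 mm high, top bevelled to 39 mm. Origin: centre of its underside; z up. The 56 mm lid slips over the neck (3.5 mm play all round) and seats with its lower edge on the shoulder, 44 mm above the origin; smaller lids do not go on.
- tin_small: second smallest of four open round light grey metal tins, holding short wooden dowels; upright, stands firm. Body 45 mm wide, 44 mm high; on it a neck 32 mm diameter, 10 mm high, top bevelled to 28 mm. Origin: centre of its underside; z up. The 45 mm lid slips over the neck (3.5 mm play all round) and seats with its lower edge on the shoulder, 44 mm above the origin; smaller lids do not go on.
- tin_tiny: smallest of four open round light grey metal tins, holding dark panel pins; upright, stands firm. Body 34 mm wide, 44 mm high; on it a neck 21 mm diameter, 10 mm high, top bevelled to 17 mm. Origin: centre of its underside; z up. The 34 mm lid slips over the neck (3.5 mm play all round) and seats with its lower edge on the shoulder, 44 mm above the origin; smaller lids do not go on.
Mind the look-alikes: they are no part of the job. Leave any pink look-alike of the tin_medium alone.

How it is judged (in metres and radians):
At the end, for the whole second after the job is handed in: Each of the four lids is on the tin of its own diameter: within 8 mm of the tin's axis, its lower edge 41 to 48 mm above the tin's underside (seated on the shoulder at 44 mm), crown upward and level within 0.1 rad, at rest (under 0.02 m/s) (horizontal distance between lid_large and tin_large below 0.008 m and z of lid_large in the frame of tin_large between 0.041 and 0.048 m and angle between each of lid_large, lid_medium, lid_small, lid_tiny's own z axis and vertical below 0.1 rad and linear speed of each of lid_large, lid_medium, lid_small, lid_tiny below 0.02 m/s and horizontal distance between lid_medium and tin_medium below 0.008 m and z of lid_medium in the frame of tin_medium between 0.041 and 0.048 m and horizontal distance between lid_small and tin_small below 0.008 m and z of lid_small in the frame of tin_small between 0.041 and 0.048 m and horizontal distance between lid_tiny and tin_tiny below 0.008 m and z of lid_tiny in the frame of tin_tiny between 0.041 and 0.048 m); the robot touches nothing.
It also fails if it takes over 96 s, if anything falls off the work surface, if the arm or the gripper's body presses on something with over 40 N, if the wrist force passes 120 N, or if a joint passes its speed limit or range.

ROBOT

A 6-joint arm with a two-finger parallel gripper is mounted at the origin on the work surface; the furniture and walls round the work are solid. World frame = base frame: x ahead of the robot, y to its left, z up, the work surface at z = 0. Lengths are in mm, angles in rad, forces in N, time in s.
With the tool pointing down it reaches from about 350 to 875 mm from the base axis. Payload 4.2 kg.
Tool frame: the origin (TCP) lies between the finger pads; the fingertips stand 25 mm ahead of it and the grasp point (between the pads) lies 6 mm ahead of it; z points along the fingers, y is the line along which they close (so a half turn about z gives the same grasp; the last joint's range is limited). The gripper opens to 85 mm and grips with 20 to 120 N. Pads are 22 mm wide; open, the fingers measure 114 mm over their backs; the gripper's body (76 mm by 85 mm) begins 54 mm behind the grasp point. The pads swing forward as they close: fully open they stand 13 mm farther back than shut.
Start: joints at [-1.008, 0.385, 0.008, 0, -1.194, -0.259], TCP at [186.983, -596.353, 256.312] pointing down, gripper open.
Joint ranges: [-3.14, 3.14], [-1.21, 2.06], [-1.07, 1.41], [-3.16, 2.05], [-2.99, -0.16], [-3.1, 3.1]. Speed limits (rad/s): [2.79, 2.79, 3.14, 3.14, 3.14, 3.14].

INTERFACE

Orientations are given as a unit quaternion [x, y, z, w].
In Python, from bench import read_state, imaging, workorder, nets gives the robot as it stands.
- The arm moves only by the tool apply_moves, never from a script. Its argument "rows" is a list of rows, each an object with "hand": the opening, from -1 (shut) to 1 (fully open); "delta_pos": the shift along the tool's x, y, z in mm, a list of three; "yaw": the turn about the tool's z in rad. A call has 1 to 12 rows; each row is the pose to reach, as a shift and turn from the pose commanded when the call began, along the tool's axes at that moment; what a row does not reach only later rows make up. A row lasts 1/12 s, in which the tool goes at most 41.7 mm and 7.16 degrees, less where a joint would pass 70% of its speed; a pose out of reach is approached as far as the arm can. A call with a gripper value outside its range is refused whole. The fingers move at their own pace and stop on an object; the grip force is fixed at half the most. Time passes only in rows, so rows that repeat a pose let the fingers close. It gives the time, the measured TCP pose, the force, the opening and the grip force at its end, in the units of the state.
- read_state(): the state, without advancing time (a new reading comes with each control period).
- imaging.get_image(name): name is "scene" or "top" or "wrist"; returns a dict with "pixels" (400x640x3 uint8, red, green, blue), "fx", "fy", "cx", "cy" (pixels), "xyz" and "rotation" of the camera in the world. Camera axes: x right, y down, z forward; pixel columns grow to the right and rows downward; lengths in mm; the calibration is good to about 2 mm. A picture is of the moment at which its call begins. There is no depth.
- workorder.job_done(): hands the job in; it is judged then, once.
Trained networks look in the newest picture that a camera, given by its name, has taken for a name from the list of things; names that differ only in an ending like _2 or _b are one class to them, and where a whole thing is asked for, a point or a joint stands for the part that bears it (a point fixed in the world has none). Each returns a list of dicts, best first, with "score" (0 to 1); they miss things now and then, are a little off and sometimes report something else, mostly with a low value. They report only what shows in the picture. A call takes as long as a camera call. They do not tell look-alikes from the thing itself.
- nets.find_in(camera, query): "location" ([row, column] in pixels, amid what is visible of it).
- nets.pinpoint(camera, query): "location" ([row, column] in pixels: a listed point, or the origin of a listed thing).
The state is a dict: "clock": time; "joints": joint angles; "joint_vel": joint speeds; "joint_efforts": joint torques, N m; "position": TCP position; "ee_rot": TCP orientation; "contact_force": force on the tool from outside, world axes, zero at the start; "wrist_torque": the same for the moment, N m; "gripper_width": finger opening in mm; "grasp_force": force on a finger pad.
Only numpy, scipy, OpenCV 4.12 (cv2) and the standard library are available. Lean on these libraries where they do the work, as an engineer would, in place of code of your own. Each camera call takes 0.05 s, during which the arm holds its last target. There are 200 camera calls.

## Working session

There is one attempt and no reset: what is moved stays moved. The work goes in short steps, Python scripts to look and compute and a tool call to move; the robot and the scene stay as the last step left them, time stands still between calls to the robot, and variables do not carry over. Pictures are saved under pics/ and viewed, at most 14 in all, crops included, and the job is handed in when it is done.

Besides the shell and the picture viewer there is one more tool, called after "Emit:" as a command line: name --argument value ..., lists and objects as JSON in quotes. apply_moves: Moves the arm, as the interface text tells. Its arguments: {"type":"object","properties":{"rows":{"type":"array"}},"required":["rows"]}

```bash
mkdir -p pics; cat > h.py <<'E'
import cv2, numpy as np
from bench import read_state, imaging, workorder, nets
def save(cam,name):
    im=imaging.get_image(cam); cv2.imwrite(f'pics/{name}.png',im['pixels'][:,:,::-1]); return im
def at_z(im,rc,z):
    d=np.array([(rc[1]-im['cx'])/im['fx'],(rc[0]-im['cy'])/im['fy'],1.]); d=np.array(im['rotation']).reshape(3,3)@d
    p=np.array(im['xyz']); return p+d*(z-p[2])/d[2]
E
python3 - <<'E'
from h import *
print(read_state())
for c in('top','scene'):
    im=save(c,c+'0'); print(c,im['fx'],im['xyz'],np.array(im['rotation']).round(3).tolist())
    for q in['lid_large','lid_medium','lid_small','lid_tiny','tin_large','tin_medium','tin_small','tin_tiny']:
        for r in nets.pinpoint(c,q)[:3]: print(q,round(r['score'],2),np.round(r['location'],1),at_z(im,r['location'],0).round(0))
E
```

```text
{'clock': 0.0, 'joints': array([-1.00842306e+00,  3.85535053e-01,  6.59300106e-03, -5.36015893e-04,
       -1.19396985e+00, -2.58602968e-01]), 'joint_vel': array([ 0.00092507, -0.00176112,  0.00028197,  0.00034718,  0.00141149,
        0.00107728]), 'joint_efforts': array([-2.21217319e-04, -3.92284548e+01,  1.88396412e+01,  4.18623358e+00,
       -4.69894556e-03,  1.18821654e-05]), 'position': array([ 186.81605414, -595.85833704,  255.21615468]), 'ee_rot': array([-1.51204014e-01,  9.88501980e-01,  1.06931872e-03, -1.93712213e-04]), 'contact_force': array([ 0.30965907,  0.52889573, -0.0687413 ]), 'wrist_torque': array([-0.00261982,  0.01419096,  0.01070271]), 'grasp_force': 0.0, 'gripper_width': 85.2480555445613}
top 450.06865344581286 [ 303.50701779  140.74093254 1027.79504198] [-0.65, 0.751, -0.086, 0.076]Traceback (most recent call last):
  File "<stdin>", line 6, in <module>
  File "h.py", line 6, in at_z
    d=np.array([(rc[1]-im['cx'])/im['fx'],(rc[0]-im['cy'])/im['fy'],1.]); d=np.array(im['rotation']).reshape(3,3)@d
                                                                            ~~~~~~~~~~~~~~~~~~~~~~~~~~~~~~~~^^^^^
ValueError: cannot reshape array of size 4 into shape (3,3)
```

```bash
sed -i "s/np.array(im\['rotation'\]).reshape(3,3)@d/Rotation.from_quat(im['rotation']).apply(d)/; 1a from scipy.spatial.transform import Rotation" h.py
python3 - <<'E'
from h import *
for c in('top','scene'):
    im=save(c,c+'0'); print(c,im['fx'],im['xyz'],np.array(im['rotation']).round(3).tolist())
    for q in['lid_large','lid_medium','lid_small','lid_tiny','tin_large','tin_medium','tin_small','tin_tiny']:
        for r in nets.pinpoint(c,q)[:3]: print(q,round(r['score'],2),np.round(r['location'],1),at_z(im,r['location'],0).round(0))
E
```

```text
top 450.06865344581286 [ 303.50701779  140.74093254 1027.79504198] [-0.65, 0.751, -0.086, 0.076]
lid_large 0.71 [156.2 343.5] [622.  35.   0.]
lid_small 0.47 [151.5 342.4] [634.  35.   0.]
lid_tiny 0.54 [149.2 346.3] [638.  25.   0.]
tin_large 0.66 [177.3 261.2] [598. 235.   0.]
tin_medium 0.93 [268.1 258.1] [388. 267.   0.]
tin_medium 0.71 [227.2 315.7] [462. 125.   0.]
tin_small 0.6 [213.6 402.7] [465. -80.   0.]
tin_tiny 0.75 [237.5 223.7] [468. 337.   0.]
scene 485.4363071301522 [ -43.76099889 -589.65528146  530.26520955] [0.809, -0.28, 0.176, -0.485]
lid_large 0.8 [210.2 359.6] [629.  49.   0.]
lid_large 0.64 [185.7 294. ] [586. 229.   0.]
lid_medium 0.69 [209.4 362.1] [636.  48.   0.]
lid_tiny 0.59 [197.  364.8] [681.  85.   0.]
tin_large 0.9 [186.3 294.2] [584. 226.   0.]
tin_medium 0.89 [202.7 212.3] [391. 273.   0.]
tin_medium 0.61 [218.9 274.1] [459. 133.   0.]
tin_small 0.72 [262.3 343.6] [471. -70.   0.]
tin_small 0.58 [199.8 360.3] [663.  82.   0.]
tin_small 0.34 [218.4 274.9] [462. 133.   0.]
tin_tiny 0.55 [185.  228.5] [464. 326.   0.]
```

View pics/top0.png

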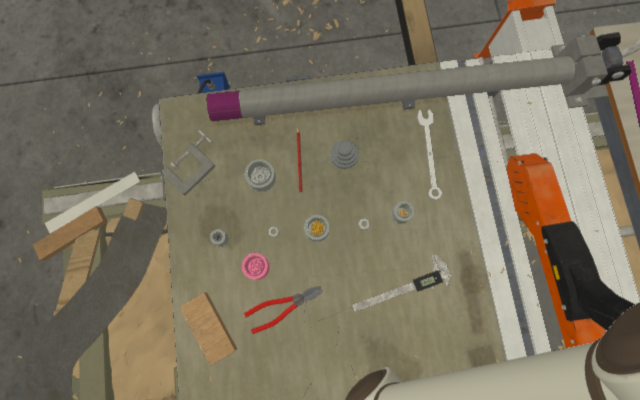

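View pics/scene0.png

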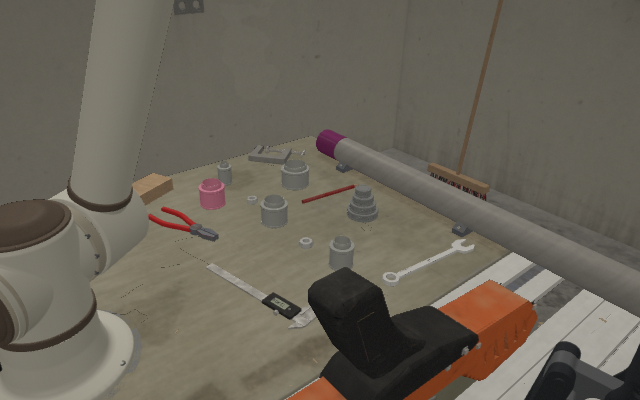

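The top view shows the stack at (345,153). The tins are large (259,175), medium (316,228), small (403,211) and tiny (218,237), and the pink look-alike is at (255,266). A pipe lies behind the stack and the saw is to the right. Next I'll check obstacle heights and plan a view move.

```bash
cat >> h.py <<'E'
def delta(x,y,z=None,ang=None):
    "tool-frame shift/yaw to bring TCP to world x,y,z with finger-closing axis (tool y) at world angle ang"
    s=read_state(); R=Rotation.from_quat(s['ee_rot']); p=s['position']
    d=R.inv().apply(np.array([x,y,p[2] if z is None else z])-p)
    ty=R.apply([0,1,0]); a=np.arctan2(ty[1],ty[0]); yaw=0
    if ang is not None:
        yaw=-((ang-a+np.pi/2)%np.pi-np.pi/2)
    print('delta',d.round(1),'yaw',round(yaw,3),'a',round(a,3),'pos',p.round(1),'w',round(s['gripper_width'],1),'F',s['contact_force'].round(1),'j6',s['joints'][5].round(2),'t',round(s['clock'],2))
def tri(a,pa,b,pb):
    A=[];B=[]
    for im,rc in((a,pa),(b,pb)):
        p=np.array(im['xyz']); d=at_z(im,rc,0)-p; d/=np.linalg.norm(d); P=np.eye(3)-np.outer(d,d); A.append(P);B.append(P@p)
    return np.linalg.lstsq(np.vstack(A),np.hstack(B),rcond=None)[0]
E
python3 - <<'E'
from h import *
t=imaging.get_image('top');s=imaging.get_image('scene');w=save('wrist','w0')
for n,a,b in(('pipe end low',(93,209),(131,321)),('pipe color edge',(94,240),(137,347)),('handle',(230,550),(275,345)),('sawtop',(155,530),(285,530)),('stack',(145,345),(187,364)),('tinL',(172,260),(163,295))): print(n,tri(t,a,s,b).round(0))
print(w['fx'],w['xyz'],w['rotation']); R=Rotation.from_quat(read_state()['ee_rot'])
print('cam in tool',R.inv().apply(np.array(w['xyz'])-read_state()['position']),(R.inv()*Rotation.from_quat(w['rotation'])).as_matrix().round(2))
delta(600,90,330,0)
E
```

```text
pipe end low [779. 334.  69.]
pipe color edge [781. 255.  71.]
handle [ 327. -279.  185.]
sawtop [ 543. -363.   95.]
stack [626.  35.  65.]
tinL [593. 232.  57.]
308.8177717167281 [ 110.19536042 -621.63257606  374.69108014] [0.5848656  0.79550282 0.12754285 0.09402288]
cam in tool [  80.84016042   -1.14857908 -118.38221169] [[-0.   -0.95 -0.31]
 [ 1.   -0.   -0.  ]
 [ 0.   -0.31  0.95]]
delta [-599.4  531.4  -73.7] yaw -1.267 a 1.875 pos [ 187.  -596.4  256.3] w 85.3 F [-1.1 -0.1  0.4] j6 -0.26 t 1.15
```

View pics/w0.png

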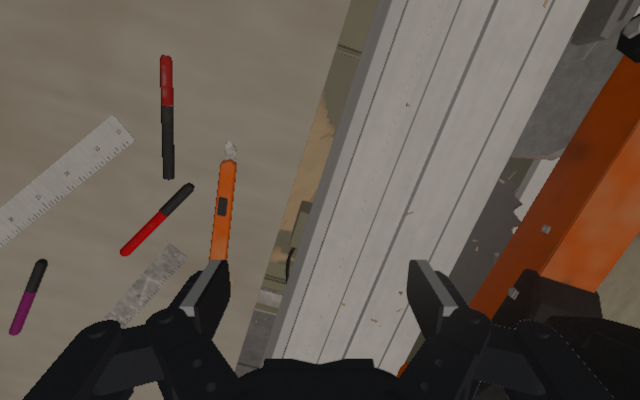

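The wrist view shows only the start area, with the fingers at the bottom, so it's usable. I'll lift and fly over the saw to the stack.

Emit:
apply_moves --rows '[{"hand": 1,"delta_pos": [0,0,-40],"yaw": 0},{"hand": 1,"delta_pos": [0,0,-75],"yaw": 0},{"hand": 1,"delta_pos": [-300,235,-75],"yaw": 0.15},{"hand": 1,"delta_pos": [-300,235,-75],"yaw": 0.15},{"hand": 1,"delta_pos": [-300,235,-75],"yaw": 0.15},{"hand": 1,"delta_pos": [-300,235,-75],"yaw": 0.15},{"hand": 1,"delta_pos": [-300,235,-75],"yaw": 0.15},{"hand": 1,"delta_pos": [-300,235,-75],"yaw": 0.15},{"hand": 1,"delta_pos": [-300,235,-75],"yaw": 0.15},{"hand": 1,"delta_pos": [-300,235,-75],"yaw": 0.15},{"hand": 1,"delta_pos": [-300,235,-75],"yaw": 0.15},{"hand": 1,"delta_pos": [-300,235,-75],"yaw": 0.15}]'

```text
clock: 2.15
position: [405.3, -278.6, 331.6]
ee_rot: [-0.08, 0.997, 0.0, 0.001]
contact_force: [-0.5, -0.5, -0.1]
gripper_width: 85.7
grasp_force: 0.0
```

```bash
python3 - <<'E'
from h import *
delta(625,37,200,np.pi/2)
E
```

```text
delta [-266.7  276.7  132.1] yaw 0.159 a 1.73 pos [ 405.3 -278.6  331.6] w 85.7 F [-0.5 -0.5 -0.1] j6 -1.14 t 2.15
```

Emit:
apply_moves --rows '[{"hand": 1,"delta_pos": [-267,277,132],"yaw": 0.159},{"hand": 1,"delta_pos": [-267,277,132],"yaw": 0.159},{"hand": 1,"delta_pos": [-267,277,132],"yaw": 0.159},{"hand": 1,"delta_pos": [-267,277,132],"yaw": 0.159},{"hand": 1,"delta_pos": [-267,277,132],"yaw": 0.159},{"hand": 1,"delta_pos": [-267,277,132],"yaw": 0.159},{"hand": 1,"delta_pos": [-267,277,132],"yaw": 0.159},{"hand": 1,"delta_pos": [-267,277,132],"yaw": 0.159},{"hand": 1,"delta_pos": [-267,277,132],"yaw": 0.159},{"hand": 1,"delta_pos": [-267,277,132],"yaw": 0.159},{"hand": 1,"delta_pos": [-267,277,132],"yaw": 0.159},{"hand": 1,"delta_pos": [-267,277,132],"yaw": 0.159}]'

```text
clock: 3.15
position: [624.6, 33.5, 197.5]
ee_rot: [0.002, 1.0, -0.0, -0.001]
contact_force: [-0.3, 0.5, 0.4]
gripper_width: 85.3
grasp_force: 0.0
```

```bash
python3 - <<'E'
from h import *
w=save('wrist','w1')
delta(625,37,200,np.pi/2)
for q in['lid_large','lid_medium','lid_small','lid_tiny']:
    for r in nets.find_in('wrist',q)[:2]: print(q,round(r['score'],2),np.round(r['location'],1))
E
```

```text
delta [-0.6  4.6 -1.4] yaw -0.004 a 1.566 pos [624.4  32.4 198.6] w 85.7 F [-0.6 -0.2  1.5] j6 -1.89 t 3.2
lid_large 0.63 [152.1 314.8]
lid_large 0.63 [191.6 322. ]
lid_medium 0.65 [165.2 315.5]
lid_small 0.57 [175.4 310.8]
lid_tiny 0.63 [193.3 322.1]
```

View pics/w1.png

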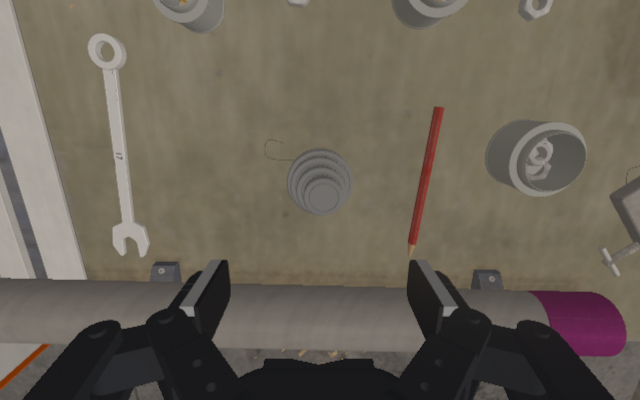

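The wrist view shows the stack at about (185,320) with the tiny lid's top at about (195,322), and the large tin at (158,545). I'll zoom in to measure.

```bash
python3 - <<'E'
from h import *
im=cv2.imread('pics/w1.png'); c=im[140:225,275:365]
z=cv2.resize(c,None,fx=6,fy=6,interpolation=cv2.INTER_CUBIC)
g=cv2.cvtColor(z,cv2.COLOR_BGR2GRAY); g=cv2.createCLAHE(3).apply(g)
v=cv2.cvtColor(g,cv2.COLOR_GRAY2BGR)
for i in range(0,90,10): cv2.putText(v,str(275+i),(i*6,10),0,.35,(0,0,255)); cv2.line(v,(i*6,0),(i*6,510),(0,0,255),1)
for i in range(0,85,10): cv2.putText(v,str(140+i),(0,i*6),0,.35,(0,0,255)); cv2.line(v,(0,i*6),(540,i*6),(0,0,255),1)
cv2.imwrite('pics/w1z.png',v)
E
```

```text
(no output)
```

View pics/w1z.png

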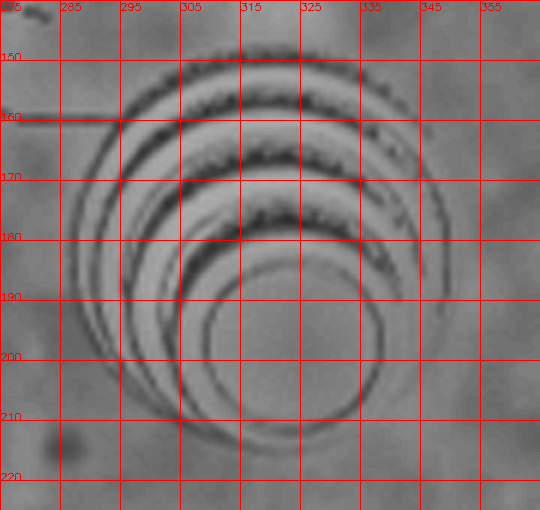

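```bash
cat >> h.py <<'E'
def proj(im,P):
    c=Rotation.from_quat(im['rotation']).inv().apply(P-np.array(im['xyz']))
    return c[:,0]/c[:,2]*im['fx']+im['cx'], c[:,1]/c[:,2]*im['fy']+im['cy']
from scipy.ndimage import map_coordinates, gaussian_filter
def fit(im,x0,y0,circles,rng=15):
    "best xy at which horizontal circles (r,z) all lie on image edges"
    g=gaussian_filter(cv2.cvtColor(im['pixels'],cv2.COLOR_RGB2GRAY).astype(float),.8)
    gy,gx=np.gradient(g); t=np.linspace(0,2*np.pi,90,endpoint=False)
    def sc(x,y):
        s=0
        for r,z in circles:
            a=proj(im,np.c_[x+r*np.cos(t),y+r*np.sin(t),0*t+z]); b=proj(im,np.c_[x+(r+1)*np.cos(t),y+(r+1)*np.sin(t),0*t+z])
            n=np.array([b[0]-a[0],b[1]-a[1]]); n/=np.linalg.norm(n,axis=0)
            f=[map_coordinates(q,[a[1],a[0]],order=1) for q in(gx,gy)]
            s+=np.minimum(abs(f[0]*n[0]+f[1]*n[1]),12).mean()
        return s
    best=(0,x0,y0)
    for step,R in((2,rng),(.5,2)):
        _,bx,by=best
        best=max((sc(x,y),x,y) for x in np.arange(bx-R,bx+R+.1,step) for y in np.arange(by-R,by+R+.1,step))
    return [round(float(v),1) for v in best]
E
python3 - <<'E'
from h import *
w=imaging.get_image('wrist'); delta(625,37,200,np.pi/2)
print(at_z(w,(197.8,323.7),64))
x,y,_=at_z(w,(197.8,323.7),64)
for n,r,z in(('tiny',17,64),('tiny-in',14.5,64),('small',22.5,48),('med',28,32),('large',33.5,16)): print(n,fit(w,x,y,[(r,z)],8))
t=imaging.get_image('top')
for n,r,p in(('large',25,(596,232)),('medium',19.5,(461,128)),('small',14,(468,-77)),('tiny',8.5,(467,333))):
    print('top',n,fit(t,*p,[(r,54),(r+8.5,44)]), 'wrist', fit(w,*p,[(r,54),(r+8.5,44)]) if n=='large' else '')
E
```

```text
delta [-0.8  5.8  0.4] yaw -0.007 a 1.564 pos [624.1  31.2 200.4] w 85.7 F [-0.1 -0.3 -0.2] j6 -1.89 t 3.45
[624.90832368  34.49298927  64.        ]
tiny [3.5, 619.9, 36.0]
tiny-in [4.1, 620.9, 35.0]
small [3.1, 620.9, 33.0]
med [3.3, 620.4, 32.5]
large [2.6, 624.4, 34.5]
top large [10.7, 596.5, 236.0] wrist [18.2, 596.0, 235.0]
top medium [8.4, 465.5, 127.0] wrist 
top small [11.2, 464.5, -73.5] wrist 
top tiny [22.5, 466.0, 342.5] wrist
```

```bash
python3 - <<'E'
from h import *
w=imaging.get_image('wrist')
print(fit(w,624.5,34.5,[(12.3,64)],6))
for i in range(3):
    imaging.get_image('wrist'); delta(624.5,34.5,76,np.pi/2)
E
```

```text
[3.3, 618.5, 35.5]
delta [-1.00e-01  2.90e+00  1.24e+02] yaw -0.006 a 1.565 pos [624.2  31.6 200. ] w 85.1 F [0.3 0.4 0.1] j6 -1.89 t 3.6
delta [-1.000e-01  2.800e+00  1.239e+02] yaw -0.006 a 1.565 pos [624.2  31.7 199.9] w 85.4 F [ 0.2  0.1 -0.2] j6 -1.89 t 3.65
delta [-1.000e-01  2.600e+00  1.238e+02] yaw -0.006 a 1.565 pos [624.3  31.8 199.8] w 85.4 F [0.2 0.8 0.3] j6 -1.89 t 3.7
```

Emit:
apply_moves --rows '[{"hand": 0.13,"delta_pos": [0,3,40],"yaw": 0},{"hand": 0.13,"delta_pos": [0,3,80],"yaw": 0},{"hand": 0.13,"delta_pos": [0,3,105],"yaw": 0},{"hand": 0.13,"delta_pos": [0,3,105],"yaw": 0},{"hand": 0.13,"delta_pos": [0,3,105],"yaw": 0},{"hand": 0.13,"delta_pos": [0,3,105],"yaw": 0}]'

```text
clock: 4.2
position: [625.9, 35.5, 96.3]
ee_rot: [0.002, 1.0, 0.0, 0.002]
contact_force: [0.3, -0.1, -0.2]
gripper_width: 48.1
grasp_force: 0.0
```

```bash
python3 - <<'E'
from h import *
save('wrist','w2'); delta(624.5,34.5,76,np.pi/2)
E
```

```text
delta [ 1.8 -1.1 20.9] yaw -0.005 a 1.566 pos [626.2  35.6  96.9] w 48.1 F [ 0.7 -0.3 -0.1] j6 -1.89 t 4.25
```

View pics/w2.png

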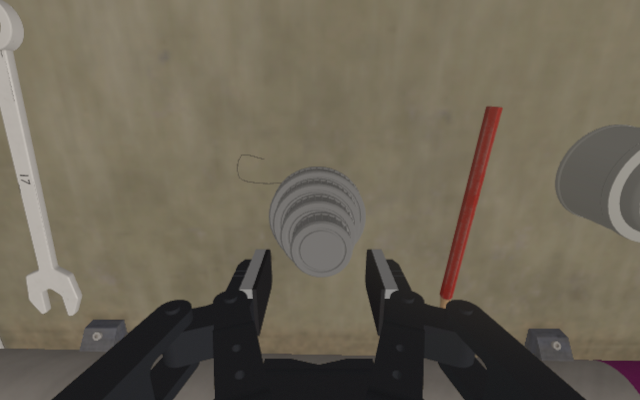

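The wrist view shows the tiny lid's ring at (250,321), centred between the fingers (columns 258–380). I'll go down and grip it.

Emit:
apply_moves --rows '[{"hand": 0.13,"delta_pos": [1,0,12],"yaw": 0},{"hand": 0.13,"delta_pos": [1,0,21],"yaw": 0},{"hand": 0.13,"delta_pos": [1,0,21],"yaw": 0},{"hand": -0.6,"delta_pos": [1,0,21],"yaw": 0},{"hand": -0.6,"delta_pos": [1,0,21],"yaw": 0},{"hand": -0.6,"delta_pos": [1,0,21],"yaw": 0},{"hand": -0.6,"delta_pos": [1,0,21],"yaw": 0},{"hand": -0.6,"delta_pos": [1,0,21],"yaw": 0}]'

```text
clock: 4.92
position: [624.2, 35.4, 74.5]
ee_rot: [0.002, 1.0, 0.0, 0.001]
contact_force: [0.9, 0.2, 5.2]
gripper_width: 32.0
grasp_force: 59.8
```

Emit:
apply_moves --rows '[{"hand": -0.6,"delta_pos": [0,0,-15],"yaw": 0},{"hand": -0.6,"delta_pos": [0,0,-40],"yaw": 0},{"hand": -0.6,"delta_pos": [0,0,-75],"yaw": 0},{"hand": -0.6,"delta_pos": [80,150,-110],"yaw": 0},{"hand": -0.6,"delta_pos": [158,307,-125],"yaw": 0},{"hand": -0.6,"delta_pos": [158,307,-125],"yaw": 0},{"hand": -0.6,"delta_pos": [158,307,-125],"yaw": 0},{"hand": -0.6,"delta_pos": [158,307,-125],"yaw": 0},{"hand": -0.6,"delta_pos": [158,307,-125],"yaw": 0},{"hand": -0.6,"delta_pos": [158,307,-125],"yaw": 0},{"hand": -0.6,"delta_pos": [158,307,-125],"yaw": 0},{"hand": -0.6,"delta_pos": [158,307,-125],"yaw": 0}]'

```text
clock: 5.92
position: [465.1, 347.2, 199.1]
ee_rot: [0.001, 1.0, 0.001, 0.001]
contact_force: [1.0, -0.5, -0.5]
gripper_width: 31.8
grasp_force: 59.5
```

```bash
python3 - <<'E'
from h import *
w=save('wrist','w3'); t=save('top','t3')
r=8.5
f=fit(w,466,342.5,[(r,54),(r+8.5,44)],12); print(f)
a=proj(w,np.array([[f[1],f[2],54.]])); print('px',a)
delta(f[1],f[2],None,np.pi/2)
im=np.hstack([cv2.imread('pics/w3.png')[:,140:540],cv2.imread('pics/t3.png')[:,160:560]]); cv2.imwrite('pics/c3.png',im)
E
```

```text
[20.1, 466.0, 342.0]
px (array([313.67068694]), array([195.07172064]))
delta [-0.4 -3.9 -0. ] yaw -0.001 a 1.57 pos [465.6 345.9 198.6] w 31.9 F [ 0.2  0.2 -0.4] j6 -2.49 t 6.02
```

View pics/c3.png

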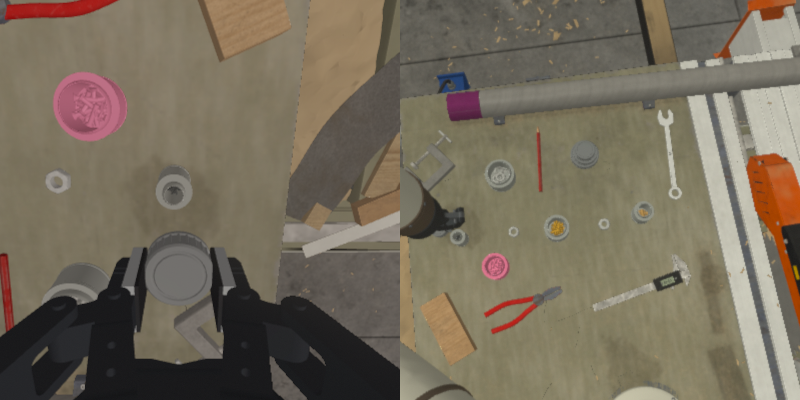

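The carried tiny lid is level at (275,320). The tiny tin's neck is at (195,314), and the rest of the stack is undisturbed.

```bash
python3 - <<'E'
from h import *
w=imaging.get_image('wrist')
s=read_state(); print(at_z(w,(275,320),s['position'][2]-10.5)); delta(466,342,72,np.pi/2)
print(fit(w,466,342,[(8.5,54),(17,44)],6))
print(fit(w,*s['position'][:2],[(17,s['position'][2]-10.5)],6))
E
```

```text
[465.06510476 345.4060745  187.57511115]
delta [ -0.   -2.2 126.1] yaw -0.003 a 1.568 pos [466.  344.2 198.1] w 32.2 F [ 0.6 -0.1 -1.3] j6 -2.49 t 6.07
[19.9, 466.0, 341.5]
[7.2, 466.5, 344.7]
```

Emit:
apply_moves --rows '[{"hand": -0.6,"delta_pos": [0,-0.5,40],"yaw": 0},{"hand": -0.6,"delta_pos": [0,-0.5,80],"yaw": 0},{"hand": -0.6,"delta_pos": [0,-0.5,105],"yaw": 0},{"hand": -0.6,"delta_pos": [0,-0.5,105],"yaw": 0},{"hand": -0.6,"delta_pos": [0,-0.5,105],"yaw": 0},{"hand": -0.6,"delta_pos": [0,-0.5,105],"yaw": 0}]'

```text
clock: 6.57
position: [468.3, 342.8, 94.8]
ee_rot: [0.003, 1.0, 0.001, 0.001]
contact_force: [0.6, 1.0, -0.6]
gripper_width: 31.7
grasp_force: 59.6
```

```bash
python3 - <<'E'
from h import *
for i in range(3):imaging.get_image('wrist'); delta(466,342,72,np.pi/2)
E
```

```text
delta [ 2.5 -1.3 23.5] yaw -0.006 a 1.565 pos [468.4 343.2  95.5] w 31.6 F [ 0.8 -0.1  0.9] j6 -2.49 t 6.62
delta [ 2.4 -1.4 23.6] yaw -0.005 a 1.565 pos [468.3 343.3  95.6] w 31.6 F [ 0.2 -0.6 -0.2] j6 -2.49 t 6.67
delta [ 2.1 -1.4 23.5] yaw -0.005 a 1.565 pos [468.1 343.3  95.6] w 32.2 F [-0.2 -0.4 -0.7] j6 -2.49 t 6.72
```

Emit:
apply_moves --rows '[{"hand": -0.6,"delta_pos": [1.5,-1,0],"yaw": 0},{"hand": -0.6,"delta_pos": [1.5,-1,10],"yaw": 0},{"hand": -0.6,"delta_pos": [1.5,-1,18],"yaw": 0},{"hand": -0.6,"delta_pos": [1.5,-1,23],"yaw": 0},{"hand": -0.6,"delta_pos": [1.5,-1,23],"yaw": 0},{"hand": -0.6,"delta_pos": [1.5,-1,23],"yaw": 0}]'

```text
clock: 7.22
position: [465.0, 341.2, 70.5]
ee_rot: [0.002, 1.0, -0.001, -0.0]
contact_force: [-2.7, -1.0, 7.2]
gripper_width: 31.9
grasp_force: 60.2
```

Emit:
apply_moves --rows '[{"hand": 0.2,"delta_pos": [0,0,-1],"yaw": 0},{"hand": 0.2,"delta_pos": [0,0,-1],"yaw": 0},{"hand": 0.2,"delta_pos": [0,0,-1],"yaw": 0},{"hand": 0.2,"delta_pos": [0,0,-1],"yaw": 0},{"hand": 0.2,"delta_pos": [0,0,-40],"yaw": 0},{"hand": 0.2,"delta_pos": [0,0,-80],"yaw": 0},{"hand": 0.2,"delta_pos": [0,0,-120],"yaw": 0},{"hand": 0.2,"delta_pos": [0,0,-125],"yaw": 0},{"hand": 0.2,"delta_pos": [0,0,-125],"yaw": 0}]'

```text
clock: 7.97
position: [466.7, 342.9, 198.9]
ee_rot: [0.002, 1.0, 0.003, 0.003]
contact_force: [-0.6, 0.1, 0.1]
gripper_width: 51.4
grasp_force: 0.0
```

```bash
python3 - <<'E'
from h import *
w=save('wrist','w4')
for i in range(3):imaging.get_image('wrist'); delta(624.5,34.5,160,np.pi/2)
print(fit(w,466,342,[(17,60)],8))
c=cv2.resize(w['pixels'][140:240,260:380,::-1],None,fx=5,fy=5); cv2.imwrite('pics/w4z.png',c)
E
```

```text
delta [-161.3 -305.8   34.6] yaw -0.006 a 1.565 pos [465.  341.2 194.7] w 51.1 F [-0.4 -0.7 -1.5] j6 -2.49 t 8.07
delta [-161.5 -305.4   34. ] yaw -0.006 a 1.565 pos [464.8 340.9 193.8] w 50.9 F [-0.5 -0.4 -0.2] j6 -2.49 t 8.12
delta [-161.5 -305.3   33.8] yaw -0.006 a 1.565 pos [464.7 340.8 193.4] w 51.1 F [ 0.6 -0.5 -1.1] j6 -2.49 t 8.17
[4.7, 464.5, 341.5]
```

View pics/w4z.png

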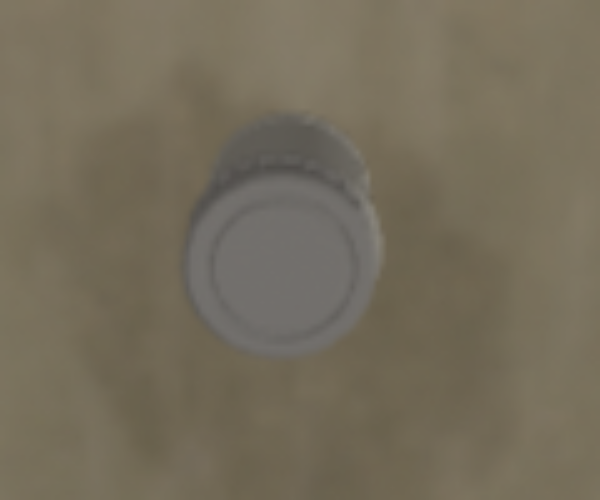

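The tiny lid is down and level on its tin. Next is the small lid.

Emit:
apply_moves --rows '[{"hand": 0.45,"delta_pos": [-160,-306,10],"yaw": 0},{"hand": 0.45,"delta_pos": [-160,-306,10],"yaw": 0},{"hand": 0.45,"delta_pos": [-160,-306,10],"yaw": 0},{"hand": 0.45,"delta_pos": [-160,-306,10],"yaw": 0},{"hand": 0.45,"delta_pos": [-160,-306,10],"yaw": 0},{"hand": 0.45,"delta_pos": [-160,-306,10],"yaw": 0},{"hand": 0.45,"delta_pos": [-160,-306,10],"yaw": 0},{"hand": 0.45,"delta_pos": [-160,-306,10],"yaw": 0},{"hand": 0.45,"delta_pos": [-160,-306,10],"yaw": 0},{"hand": 0.45,"delta_pos": [-160,-306,10],"yaw": 0},{"hand": 0.45,"delta_pos": [-160,-306,10],"yaw": 0},{"hand": 0.45,"delta_pos": [-160,-306,10],"yaw": 0}]'

```text
clock: 9.17
position: [623.1, 35.4, 184.2]
ee_rot: [0.002, 1.0, -0.0, -0.001]
contact_force: [-0.5, 0.2, -0.3]
gripper_width: 61.8
grasp_force: 0.0
```

```bash
python3 - <<'E'
from h import *
for i in range(3):
    w=imaging.get_image('wrist'); delta(624.5,34.5,59,np.pi/2)
save('wrist','w5')
for r,z in((22.5,48),(28,32),(33.5,16)): print(fit(w,624.5,34.5,[(r,z)],8))
c=cv2.resize(w['pixels'][130:240,260:380,::-1],None,fx=5,fy=5)
for i in range(0,120,10): cv2.line(c,(i*5,0),(i*5,550),(0,0,255),1); cv2.line(c,(0,i*5),(600,i*5),(0,0,255),1)
cv2.imwrite('pics/w5z.png',c)
E
```

```text
delta [ -1.4  -1.3 125.6] yaw -0.004 a 1.567 pos [623.2  35.9 184.6] w 61.8 F [-0.4  0.4  0.3] j6 -1.89 t 9.22
delta [ -1.3  -1.6 126. ] yaw -0.003 a 1.568 pos [623.3  36.1 185. ] w 62.0 F [0.7 1.2 0.4] j6 -1.89 t 9.27
delta [ -1.1  -1.7 126.2] yaw -0.003 a 1.568 pos [623.4  36.2 185.2] w 61.6 F [ 0.6 -0.2  0.7] j6 -1.89 t 9.32
[3.4, 620.5, 33.0]
[3.5, 620.5, 32.5]
[2.8, 624.5, 34.0]
```

View pics/w5z.png

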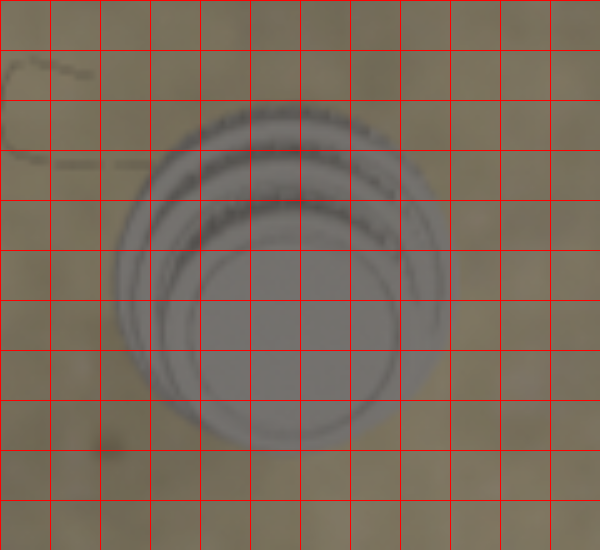

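Emit:
apply_moves --rows '[{"hand": 0.45,"delta_pos": [-0.5,-1.5,40],"yaw": 0},{"hand": 0.45,"delta_pos": [-0.5,-1.5,80],"yaw": 0},{"hand": 0.45,"delta_pos": [-0.5,-1.5,105],"yaw": 0},{"hand": 0.45,"delta_pos": [-0.5,-1.5,105],"yaw": 0},{"hand": 0.45,"delta_pos": [-0.5,-1.5,105],"yaw": 0},{"hand": 0.45,"delta_pos": [-0.5,-1.5,105],"yaw": 0},{"hand": 0.45,"delta_pos": [-0.5,-1.5,105],"yaw": 0},{"hand": 0.45,"delta_pos": [-0.5,-1.5,105],"yaw": 0}]'

```text
clock: 10.03
position: [625.7, 33.8, 82.8]
ee_rot: [0.002, 1.0, 0.001, 0.002]
contact_force: [0.0, -0.6, -0.2]
gripper_width: 61.8
grasp_force: 0.0
```

```bash
python3 - <<'E'
from h import *
for i in range(3):
    w=imaging.get_image('wrist'); delta(624.2,34.5,58,np.pi/2)
E
```

```text
delta [ 1.3  0.8 24.4] yaw -0.005 a 1.566 pos [625.4  33.6  82.4] w 62.0 F [-0.8  0.6  0.9] j6 -1.89 t 10.08
delta [ 1.   0.9 24. ] yaw -0.005 a 1.566 pos [625.1  33.5  82. ] w 61.9 F [ 0.2 -0.5  0.5] j6 -1.89 t 10.13
delta [ 0.8  1.1 23.6] yaw -0.005 a 1.566 pos [624.9  33.4  81.6] w 61.2 F [-0.8  0.5  0.3] j6 -1.89 t 10.18
```

Emit:
apply_moves --rows '[{"hand": 0.45,"delta_pos": [0,1,12],"yaw": 0},{"hand": 0.45,"delta_pos": [0,1,22],"yaw": 0},{"hand": 0.45,"delta_pos": [0,1,22],"yaw": 0},{"hand": 0.45,"delta_pos": [0,1,22],"yaw": 0},{"hand": -0.4,"delta_pos": [0,1,22],"yaw": 0},{"hand": -0.4,"delta_pos": [0,1,22],"yaw": 0},{"hand": -0.4,"delta_pos": [0,1,22],"yaw": 0},{"hand": -0.4,"delta_pos": [0,1,22],"yaw": 0},{"hand": -0.4,"delta_pos": [0,1,22],"yaw": 0}]'

```text
clock: 10.93
position: [624.7, 34.3, 58.7]
ee_rot: [0.003, 1.0, 0.0, 0.0]
contact_force: [-0.4, -0.2, 1.7]
gripper_width: 42.5
grasp_force: 60.9
```

Emit:
apply_moves --rows '[{"hand": -0.4,"delta_pos": [0,0,-12],"yaw": 0},{"hand": -0.4,"delta_pos": [0,0,-35],"yaw": 0},{"hand": -0.4,"delta_pos": [0,0,-75],"yaw": 0},{"hand": -0.4,"delta_pos": [40,-27,-110],"yaw": 0},{"hand": -0.4,"delta_pos": [160,-108,-130],"yaw": 0},{"hand": -0.4,"delta_pos": [160,-108,-130],"yaw": 0},{"hand": -0.4,"delta_pos": [160,-108,-130],"yaw": 0},{"hand": -0.4,"delta_pos": [160,-108,-130],"yaw": 0},{"hand": -0.4,"delta_pos": [160,-108,-130],"yaw": 0},{"hand": -0.4,"delta_pos": [160,-108,-130],"yaw": 0},{"hand": -0.4,"delta_pos": [160,-108,-130],"yaw": 0},{"hand": -0.4,"delta_pos": [160,-108,-130],"yaw": 0}]'

```text
clock: 11.93
position: [464.7, -72.5, 188.6]
ee_rot: [0.002, 1.0, 0.0, 0.0]
contact_force: [0.0, -0.1, -0.9]
gripper_width: 42.6
grasp_force: 60.9
```

```bash
python3 - <<'E'
from h import *
for i in range(4):
    w=imaging.get_image('wrist'); s=read_state()
    if i in(1,3):
        print(fit(w,464.5,-73.5,[(14,54),(22.5,44)],10), fit(w,*s['position'][:2],[(22.5,s['position'][2]-10.7)],6)); delta(464.5,-73.5,71,np.pi/2)
save('wrist','w6')
E
```

```text
[14.2, 464.5, -73.0] [5.7, 459.6, -74.9]
delta [  0.   -1.1 117.1] yaw -0.004 a 1.566 pos [464.6 -72.4 188.1] w 42.6 F [ 0.1 -0.4 -0.3] j6 -1.77 t 12.03
[14.5, 464.0, -73.0] [5.7, 458.8, -75.0]
delta [ -0.3  -1.  116.8] yaw -0.005 a 1.566 pos [464.3 -72.5 187.8] w 42.3 F [-0.2 -0.6 -0.8] j6 -1.77 t 12.13
```

View pics/w6.png

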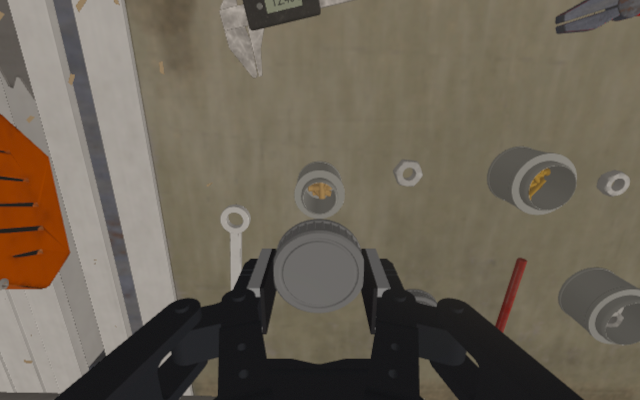

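The small lid is held level with its ring at about (272,319), and the small tin is at (190,320). I'll check the lid's offset in the grip numerically.

```bash
python3 - <<'E'
from h import *
w=imaging.get_image('wrist'); s=read_state(); p=s['position']; delta(464.3,-73,71,np.pi/2)
for r in(17,17.5,18,18.5): print(r,fit(w,p[0]-1,p[1],[(r,p[2]-10.7)],6))
for r in(22,22.5,23): print(r,fit(w,p[0]-1,p[1],[(r,p[2]-10.7)],6))
E
```

```text
delta [ -0.3  -0.4 116.9] yaw -0.005 a 1.566 pos [464.1 -72.6 187.9] w 42.7 F [ 0.7  0.7 -1.1] j6 -1.77 t 12.23
17 [3.5, 459.1, -69.1]
17.5 [3.5, 461.6, -78.6]
18 [3.9, 459.1, -70.6]
18.5 [4.2, 459.6, -71.1]
22 [5.7, 458.6, -74.1]
22.5 [5.8, 458.6, -75.1]
23 [5.7, 459.6, -75.1]
```

```bash
python3 - <<'E'
from h import *
g=cv2.cvtColor(cv2.imread('pics/w6.png'),cv2.COLOR_BGR2GRAY).astype(int)
print(*enumerate(g[225:320,317:322].mean(1).round().astype(int).tolist(),225))
w=imaging.get_image('wrist'); p=read_state()['position']
for dx in(0,-2,-4):
    P=np.array([p+[dx-22.5,0,-10.7],p+[dx+22.5,0,-10.7],p+[dx-18,0,-10.7],p+[dx+18,0,-10.7]]); print(dx,proj(w,P)[1].round(1))
E
```

```text
(225, 68) (226, 68) (227, 68) (228, 68) (229, 68) (230, 79) (231, 89) (232, 90) (233, 97) (234, 104) (235, 104) (236, 104) (237, 102) (238, 100) (239, 101) (240, 98) (241, 90) (242, 96) (243, 103) (244, 104) (245, 103) (246, 103) (247, 103) (248, 104) (249, 104) (250, 103) (251, 104) (252, 104) (253, 103) (254, 104) (255, 103) (256, 104) (257, 104) (258, 104) (259, 104) (260, 104) (261, 103) (262, 103) (263, 104) (264, 104) (265, 103) (266, 103) (267, 104) (268, 103) (269, 103) (270, 103) (271, 103) (272, 103) (273, 104) (274, 104) (275, 103) (276, 104) (277, 103) (278, 103) (279, 103) (280, 103) (281, 104) (282, 104) (283, 104) (284, 104) (285, 104) (286, 104) (287, 104) (288, 104) (289, 104) (290, 104) (291, 104) (292, 104) (293, 104) (294, 104) (295, 104) (296, 104) (297, 104) (298, 104) (299, 105) (300, 104) (301, 104) (302, 104) (303, 104) (304, 103) (305, 103) (306, 100) (307, 93) (308, 98) (309, 104) (310, 104) (311, 104) (312, 102) (313, 100) (314, 101) (315, 101) (316, 100) (317, 99) (318, 98) (319, 98)
0 [233.1 315.5 242.  307.9]
-2 [229.  312.2 238.1 304.5]
-4 [224.9 308.8 234.1 301.1]
```

Ring rows 241 and 307 match zero offset, so the lid is centred on the TCP. Lowering.

Emit:
apply_moves --rows '[{"hand": -0.4,"delta_pos": [0,-0.5,40],"yaw": 0},{"hand": -0.4,"delta_pos": [0,-0.5,75],"yaw": 0},{"hand": -0.4,"delta_pos": [0,-0.5,92],"yaw": 0},{"hand": -0.4,"delta_pos": [0,-0.5,92],"yaw": 0},{"hand": -0.4,"delta_pos": [0,-0.5,92],"yaw": 0},{"hand": -0.4,"delta_pos": [0,-0.5,92],"yaw": 0},{"hand": -0.4,"delta_pos": [0,-0.5,92],"yaw": 0},{"hand": -0.4,"delta_pos": [0,-0.5,92],"yaw": 0},{"hand": -0.4,"delta_pos": [0,-0.5,92],"yaw": 0},{"hand": -0.4,"delta_pos": [0,-0.5,92],"yaw": 0}]'

```text
clock: 13.12
position: [464.2, -73.3, 97.1]
ee_rot: [0.003, 1.0, 0.0, 0.001]
contact_force: [-0.3, -0.2, -0.7]
gripper_width: 42.5
grasp_force: 61.0
```

Emit:
apply_moves --rows '[{"hand": -0.4,"delta_pos": [0,0,10],"yaw": 0},{"hand": -0.4,"delta_pos": [0,0,18],"yaw": 0},{"hand": -0.4,"delta_pos": [0,0,22],"yaw": 0},{"hand": -0.4,"delta_pos": [0,0,25],"yaw": 0},{"hand": -0.4,"delta_pos": [0,0,25],"yaw": 0},{"hand": -0.4,"delta_pos": [0,0,25],"yaw": 0},{"hand": -0.4,"delta_pos": [0,0,25],"yaw": 0}]'

```text
clock: 13.7
position: [463.8, -73.4, 71.4]
ee_rot: [0.003, 1.0, -0.0, -0.0]
contact_force: [0.0, -0.0, -0.3]
gripper_width: 42.5
grasp_force: 61.0
```

Emit:
apply_moves --rows '[{"hand": 0.45,"delta_pos": [0,0,0],"yaw": 0},{"hand": 0.45,"delta_pos": [0,0,0],"yaw": 0},{"hand": 0.45,"delta_pos": [0,0,0],"yaw": 0},{"hand": 0.45,"delta_pos": [0,0,0],"yaw": 0},{"hand": 0.45,"delta_pos": [0,0,-40],"yaw": 0},{"hand": 0.45,"delta_pos": [0,0,-80],"yaw": 0},{"hand": 0.45,"delta_pos": [0,0,-115],"yaw": 0},{"hand": 0.45,"delta_pos": [0,0,-115],"yaw": 0},{"hand": 0.45,"delta_pos": [0,0,-115],"yaw": 0},{"hand": 0.45,"delta_pos": [0,0,-115],"yaw": 0}]'

```text
clock: 14.53
position: [463.1, -73.4, 185.9]
ee_rot: [0.003, 1.0, 0.0, -0.0]
contact_force: [0.7, -0.1, -0.7]
gripper_width: 61.8
grasp_force: 0.0
```

```bash
python3 - <<'E'
from h import *
for i in range(3): w=imaging.get_image('wrist')
save('wrist','w7'); delta(624.3,34.5,185,np.pi/2)
# rim rows/cols of lid if seated at z 60, ring r18
g=cv2.cvtColor(w['pixels'],cv2.COLOR_RGB2GRAY).astype(int)
for r in(18,22.5): print(proj(w,np.array([[464-r,-73,60],[464+r,-73,60],[464,-73-r,60],[464,-73+r,60]])))
print(*enumerate(g[165:225,318:322].mean(1).round().astype(int).tolist(),165))
E
```

```text
delta [-160.7  108.9   -0.6] yaw -0.005 a 1.565 pos [463.  -73.5 184.9] w 61.9 F [ 0.2  0.1 -0.4] j6 -1.77 t 14.73
(array([320.4926768 , 320.6712979 , 298.93699127, 342.23944061]), array([182.23348394, 223.32537033, 203.35355949, 203.09823749]))
(array([320.46922694, 320.69256268, 293.52659636, 347.65465922]), array([176.83883078, 228.21734383, 203.38546052, 203.06630802]))
(165, 89) (166, 84) (167, 83) (168, 83) (169, 83) (170, 82) (171, 80) (172, 82) (173, 77) (174, 72) (175, 83) (176, 95) (177, 102) (178, 104) (179, 101) (180, 99) (181, 97) (182, 98) (183, 104) (184, 104) (185, 104) (186, 104) (187, 104) (188, 103) (189, 104) (190, 104) (191, 103) (192, 104) (193, 103) (194, 103) (195, 104) (196, 103) (197, 103) (198, 104) (199, 104) (200, 103) (201, 104) (202, 104) (203, 103) (204, 103) (205, 103) (206, 103) (207, 103) (208, 103) (209, 103) (210, 103) (211, 103) (212, 104) (213, 104) (214, 103) (215, 104) (216, 103) (217, 103) (218, 104) (219, 103) (220, 102) (221, 100) (222, 97) (223, 97) (224, 103)
```

The small lid's ring rows are within 1 px of the seated prediction. Next is the medium lid.

Emit:
apply_moves --rows '[{"hand": 0.75,"delta_pos": [-160.5,108.5,5],"yaw": 0},{"hand": 0.75,"delta_pos": [-160.5,108.5,5],"yaw": 0},{"hand": 0.75,"delta_pos": [-160.5,108.5,5],"yaw": 0},{"hand": 0.75,"delta_pos": [-160.5,108.5,5],"yaw": 0},{"hand": 0.75,"delta_pos": [-160.5,108.5,5],"yaw": 0},{"hand": 0.75,"delta_pos": [-160.5,108.5,5],"yaw": 0},{"hand": 0.75,"delta_pos": [-160.5,108.5,50],"yaw": 0},{"hand": 0.75,"delta_pos": [-160.5,108.5,90],"yaw": 0},{"hand": 0.75,"delta_pos": [-160.5,108.5,110],"yaw": 0},{"hand": 0.75,"delta_pos": [-160.5,108.5,110],"yaw": 0},{"hand": 0.75,"delta_pos": [-160.5,108.5,110],"yaw": 0},{"hand": 0.75,"delta_pos": [-160.5,108.5,110],"yaw": 0}]'

```text
clock: 15.73
position: [625.9, 34.2, 77.7]
ee_rot: [0.002, 1.0, -0.0, 0.001]
contact_force: [-0.2, 0.0, 0.6]
gripper_width: 74.3
grasp_force: 0.0
```

```bash
python3 - <<'E'
from h import *
for i in range(4): w=imaging.get_image('wrist')
save('wrist','w8'); delta(624.3,34.5,42.5,np.pi/2)
g=cv2.cvtColor(w['pixels'],cv2.COLOR_RGB2GRAY).astype(int)
for r in(23.5,28): 
  a=proj(w,np.array([[624.3-r,34.5,32],[624.3+r,34.5,32],[624.3,34.5-r,32],[624.3,34.5+r,32]])); print(a[1][:2],a[0][2:],a[1][2:])
c=int(a[0].mean()); R=int(a[1][2])
print('col',c,*enumerate(g[175:310,c-1:c+2].mean(1).round().astype(int).tolist(),175)); print('row',R,*enumerate(g[R-1:R+2,250:390].mean(0).round().astype(int).tolist(),250))
E
```

```text
delta [ 1.5  0.  35.6] yaw -0.005 a 1.566 pos [625.7  34.4  78.1] w 74.5 F [-0.   0.8  0.6] j6 -1.89 t 15.98
[202.0037043  274.85607399] [280.41188808 360.46968367] [240.15450468 239.69880141]
[194.36801068 281.23248855] [272.74992389 368.13793706] [240.19811795 239.65515234]
col 320 (175, 77) (176, 79) (177, 89) (178, 99) (179, 107) (180, 112) (181, 112) (182, 111) (183, 108) (184, 101) (185, 92) (186, 90) (187, 86) (188, 77) (189, 76) (190, 76) (191, 84) (192, 95) (193, 101) (194, 108) (195, 112) (196, 113) (197, 112) (198, 108) (199, 109) (200, 105) (201, 103) (202, 111) (203, 112) (204, 112) (205, 112) (206, 112) (207, 113) (208, 112) (209, 112) (210, 112) (211, 112) (212, 113) (213, 112) (214, 112) (215, 112) (216, 112) (217, 112) (218, 113) (219, 113) (220, 112) (221, 112) (222, 112) (223, 112) (224, 112) (225, 112) (226, 112) (227, 112) (228, 112) (229, 113) (230, 113) (231, 113) (232, 113) (233, 113) (234, 112) (235, 112) (236, 112) (237, 112) (238, 112) (239, 112) (240, 113) (241, 113) (242, 113) (243, 112) (244, 113) (245, 112) (246, 113) (247, 113) (248, 113) (249, 112) (2
[... 1499 characters left out ...]
26, 112) (327, 112) (328, 112) (329, 113) (330, 113) (331, 112) (332, 112) (333, 112) (334, 113) (335, 113) (336, 113) (337, 112) (338, 113) (339, 113) (340, 112) (341, 113) (342, 113) (343, 112) (344, 113) (345, 113) (346, 112) (347, 112) (348, 113) (349, 113) (350, 113) (351, 113) (352, 112) (353, 113) (354, 113) (355, 113) (356, 114) (357, 111) (358, 100) (359, 97) (360, 112) (361, 112) (362, 113) (363, 114) (364, 115) (365, 114) (366, 113) (367, 114) (368, 116) (369, 116) (370, 116) (371, 115) (372, 115) (373, 114) (374, 114) (375, 114) (376, 114) (377, 114) (378, 114) (379, 113) (380, 112) (381, 112) (382, 112) (383, 112) (384, 112) (385, 113) (386, 113) (387, 112) (388, 112) (389, 112)
```

View pics/w8.png

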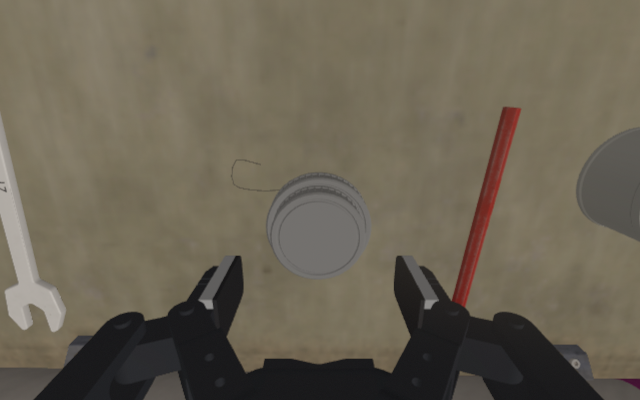

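The medium lid's ring centre is at (238,319), between the fingers.

Emit:
apply_moves --rows '[{"hand": 0.75,"delta_pos": [1.5,-0.5,15],"yaw": 0},{"hand": 0.75,"delta_pos": [1.5,-0.5,28],"yaw": 0},{"hand": 0.75,"delta_pos": [1.5,-0.5,34],"yaw": 0},{"hand": 0.75,"delta_pos": [1.5,-0.5,34],"yaw": 0},{"hand": 0.75,"delta_pos": [1.5,-0.5,34],"yaw": 0},{"hand": 0.75,"delta_pos": [1.5,-0.5,34],"yaw": 0}]'

```text
clock: 16.48
position: [624.1, 33.9, 43.3]
ee_rot: [0.002, 1.0, 0.0, 0.001]
contact_force: [-0.8, -0.2, -0.1]
gripper_width: 74.4
grasp_force: 0.0
```

Emit:
apply_moves --rows '[{"hand": -0.1,"delta_pos": [0,0,1],"yaw": 0},{"hand": -0.1,"delta_pos": [0,0,1],"yaw": 0},{"hand": -0.1,"delta_pos": [0,0,1],"yaw": 0},{"hand": -0.1,"delta_pos": [0,0,1],"yaw": 0},{"hand": -0.1,"delta_pos": [0,0,1],"yaw": 0},{"hand": -0.1,"delta_pos": [0,0,1],"yaw": 0}]'

```text
clock: 16.98
position: [624.1, 34.0, 42.7]
ee_rot: [0.002, 1.0, 0.0, 0.001]
contact_force: [-0.6, 0.8, 6.3]
gripper_width: 54.0
grasp_force: 63.0
```

Emit:
apply_moves --rows '[{"hand": -0.1,"delta_pos": [0,0,-12],"yaw": 0},{"hand": -0.1,"delta_pos": [0,0,-35],"yaw": 0},{"hand": -0.1,"delta_pos": [0,0,-75],"yaw": 0},{"hand": -0.1,"delta_pos": [0,0,-115],"yaw": 0},{"hand": -0.1,"delta_pos": [159,93,-143],"yaw": 0},{"hand": -0.1,"delta_pos": [159,93,-143],"yaw": 0},{"hand": -0.1,"delta_pos": [159,93,-143],"yaw": 0},{"hand": -0.1,"delta_pos": [159,93,-143],"yaw": 0},{"hand": -0.1,"delta_pos": [159,93,-143],"yaw": 0},{"hand": -0.1,"delta_pos": [159,93,-143],"yaw": 0},{"hand": -0.1,"delta_pos": [159,93,-143],"yaw": 0},{"hand": -0.1,"delta_pos": [159,93,-143],"yaw": 0}]'

```text
clock: 17.98
position: [465.2, 127.7, 184.8]
ee_rot: [0.003, 1.0, 0.0, 0.0]
contact_force: [-0.6, 0.6, -0.6]
gripper_width: 53.5
grasp_force: 63.2
```

```bash
cat >> h.py <<'E'
def chk(tx,ty,r,off=26.7):
    "tin position fit; held lid's ring rows against those for zero offset"
    for i in range(5): w=imaging.get_image('wrist')
    p=read_state()['position']; f=fit(w,tx,ty,[(r-8.5,54),(r,44)],10); print('tin',f); delta(f[1],f[2],71,np.pi/2)
    P=proj(w,np.array([p+[-r+4.5,0,16-off],p+[r-4.5,0,16-off]])); c=int(P[0].mean().round())
    g=cv2.cvtColor(w['pixels'],cv2.COLOR_RGB2GRAY).astype(int)[:,c-1:c+2].mean(1).round().astype(int)
    for k in P[1]: k=int(round(k)); print('expect',k,*enumerate(g[k-9:k+10].tolist(),k-9))
    return w
E
python3 - <<'E'
from h import *
chk(465.5,127,28); save('wrist','w9')
E
```

```text
tin [12.7, 455.5, 124.0]
delta [  9.7  -3.1 112.9] yaw -0.007 a 1.564 pos [465.3 127.1 183.9] w 53.4 F [-0.7  0.5 -0.6] j6 -2.18 t 18.23
expect 231 (222, 100) (223, 108) (224, 110) (225, 109) (226, 109) (227, 105) (228, 105) (229, 107) (230, 100) (231, 99) (232, 107) (233, 109) (234, 109) (235, 109) (236, 109) (237, 109) (238, 109) (239, 109) (240, 109)
expect 317 (308, 110) (309, 110) (310, 110) (311, 110) (312, 110) (313, 110) (314, 109) (315, 104) (316, 98) (317, 99) (318, 108) (319, 110) (320, 110) (321, 109) (322, 108) (323, 108) (324, 108) (325, 107) (326, 107)
```

View pics/w9.png

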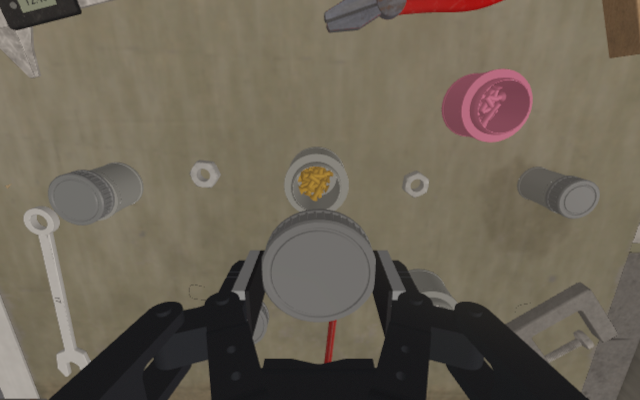

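The held medium lid is level at (272,319) and hides the near part of the medium tin at (185,316). Both finished lids look right. I'll refit the tin using only its unoccluded rim.

```bash
sed -i 's/def fit(im,x0,y0,circles,rng=15):/def fit(im,x0,y0,circles,rng=15,maxrow=400):/; s/s+=np.minimum(abs(f\[0\]\*n\[0\]+f\[1\]\*n\[1\]),12).mean()/s+=np.minimum(abs(f[0]*n[0]+f[1]*n[1]),12)[a[1]<maxrow].mean()/' h.py
python3 - <<'E'
from h import *
w=imaging.get_image('wrist')
for c in([(19.5,54),(28,44)],[(19.5,54)],[(28,44)],[(21.5,52),(28,44)]): print(fit(w,465,127,c,8,203))
t=imaging.get_image('top')
for c in([(19.5,54),(28,44)],[(19.5,54)],[(28,44)]):print('top',fit(t,465,127,c,8))
g=cv2.cvtColor(w['pixels'],cv2.COLOR_RGB2GRAY).astype(int)
for x in(461,463,465):print(x,proj(w,np.array([[x,126,54],[x-28,126,44],[x-19.5,126,54],[x,126-28,44],[x,126+28,44]])))
print(*enumerate(g[140:182,315:318].mean(1).round().astype(int).tolist(),140));print(*enumerate(g[187,275:360].tolist(),275)); delta(465,126,71,0)
E
```

```text
[13.7, 455.5, 124.0]
[6.2, 455.0, 124.0]
[8.3, 456.0, 124.0]
[14.4, 455.0, 123.5]
top [11.5, 471.0, 117.5]
top [6.8, 469.5, 127.0]
top [7.0, 456.5, 124.0]
461 (array([318.58553382, 318.34973977, 318.41726254, 286.47224457,
       350.72033535]), array([194.78635691, 159.55891577, 172.07738304, 191.64252309,
       191.20243573]))
463 (array([318.60234718, 318.36706874, 318.43489221, 286.56278559,
       350.66213518]), array([197.05539644, 161.90568879, 174.45658751, 193.8381772 ,
       193.40064583]))
465 (array([318.61908004, 318.38431498, 318.45243545, 286.65290846,
       350.60420397]), array([199.31357164, 164.2412577 , 176.82412791, 196.02369122,
       195.58869693]))
(140, 113) (141, 114) (142, 113) (143, 113) (144, 114) (145, 114) (146, 106) (147, 95) (148, 93) (149, 89) (150, 88) (151, 88) (152, 88) (153, 97) (154, 118) (155, 130) (156, 130) (157, 130) (158, 130) (159, 130) (160, 130) (161, 117) (162, 95) (163, 92) (164, 98) (165, 104) (166, 106) (167, 101) (168, 97) (169, 105) (170, 116) (171, 118) (172, 112) (173, 105) (174, 114) (175, 129) (176, 132) (177, 121) (178, 1
[... 367 characters left out ...]
97) (306, 98) (307, 102) (308, 109) (309, 121) (310, 131) (311, 127) (312, 127) (313, 127) (314, 128) (315, 115) (316, 108) (317, 98) (318, 100) (319, 113) (320, 118) (321, 109) (322, 118) (323, 117) (324, 124) (325, 121) (326, 100) (327, 98) (328, 108) (329, 127) (330, 129) (331, 130) (332, 126) (333, 106) (334, 88) (335, 88) (336, 86) (337, 86) (338, 88) (339, 112) (340, 139) (341, 126) (342, 130) (343, 130) (344, 130) (345, 130) (346, 130) (347, 130) (348, 124) (349, 113) (350, 113) (351, 112) (352, 112) (353, 111) (354, 111) (355, 111) (356, 111) (357, 112) (358, 111) (359, 110)
delta [  0.   -1.2 113. ] yaw 1.565 a 1.565 pos [465.1 127.3 184. ] w 53.3 F [-0.9  0.8 -0.6] j6 -2.18 t 18.38
```

Emit:
apply_moves --rows '[{"hand": -0.1,"delta_pos": [-30,-3,0],"yaw": 0},{"hand": -0.1,"delta_pos": [-30,-3,0],"yaw": 0},{"hand": -0.1,"delta_pos": [-30,-3,0],"yaw": 0},{"hand": -0.1,"delta_pos": [-30,-3,0],"yaw": 0},{"hand": -0.1,"delta_pos": [-30,-3,0],"yaw": 0},{"hand": -0.1,"delta_pos": [-30,-3,0],"yaw": 0}]'

```text
clock: 18.88
position: [494.3, 124.4, 184.3]
ee_rot: [0.002, 1.0, -0.0, -0.0]
contact_force: [-0.0, -0.5, -0.2]
gripper_width: 53.6
grasp_force: 63.2
```

```bash
python3 - <<'E'
from h import *
for i in range(5): w=imaging.get_image('wrist')
f=[]
for c in([(19.5,54),(28,44)],[(21.5,52),(28,44)],[(28,44)]): f=fit(w,460,125,c,12);print(f)
delta(456,124,71,np.pi/2)
v=w['pixels'][:,:,::-1].copy(); th=np.linspace(0,6.28,200)
for x,y,col in((456,124,(0,0,255)),(465,127,(255,0,0))):
  for r,z in((28,44),(19.5,54)):
    a=proj(w,np.c_[x+r*np.cos(th),y+r*np.sin(th),0*th+z]); cv2.polylines(v,[np.c_[a].astype(np.int32)],True,col,1)
cv2.imwrite('pics/w10z.png',cv2.resize(v[100:220,250:390],None,fx=4,fy=4))
E
```

```text
[14.5, 456.0, 123.5]
[14.4, 455.5, 123.5]
[7.1, 456.0, 124.0]
delta [ 38.7  -0.7 113.5] yaw -0.005 a 1.566 pos [494.7 124.5 184.5] w 53.6 F [-0.5 -0.4 -0. ] j6 -2.14 t 19.13
```

View pics/w10z.png

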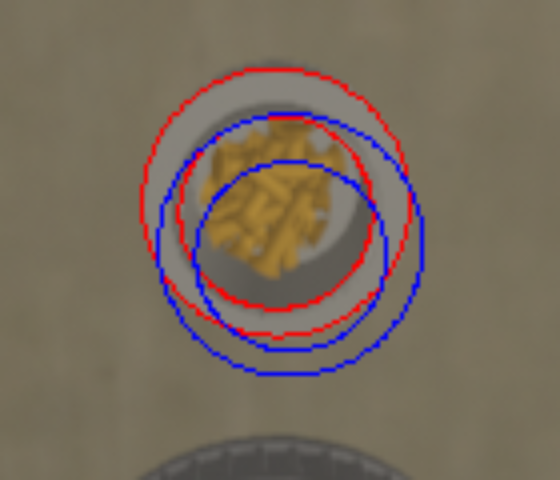

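The red overlay, (456,124), matches the medium tin's shoulder, and the earlier top-camera fit (blue) was wrong. I'll go there.

Emit:
apply_moves --rows '[{"hand": -0.1,"delta_pos": [38.8,-0.8,0],"yaw": 0},{"hand": -0.1,"delta_pos": [38.8,-0.8,40],"yaw": 0},{"hand": -0.1,"delta_pos": [38.8,-0.8,75],"yaw": 0},{"hand": -0.1,"delta_pos": [38.8,-0.8,88],"yaw": 0},{"hand": -0.1,"delta_pos": [38.8,-0.8,88],"yaw": 0},{"hand": -0.1,"delta_pos": [38.8,-0.8,88],"yaw": 0},{"hand": -0.1,"delta_pos": [38.8,-0.8,88],"yaw": 0},{"hand": -0.1,"delta_pos": [38.8,-0.8,88],"yaw": 0},{"hand": -0.1,"delta_pos": [38.8,-0.8,88],"yaw": 0},{"hand": -0.1,"delta_pos": [38.8,-0.8,88],"yaw": 0}]'

```text
clock: 19.97
position: [456.6, 124.2, 97.2]
ee_rot: [0.003, 1.0, 0.001, 0.001]
contact_force: [-0.2, 0.5, -1.4]
gripper_width: 53.8
grasp_force: 63.2
```

Emit:
apply_moves --rows '[{"hand": -0.1,"delta_pos": [0.5,-0.3,10],"yaw": 0},{"hand": -0.1,"delta_pos": [0.5,-0.3,18],"yaw": 0},{"hand": -0.1,"delta_pos": [0.5,-0.3,22],"yaw": 0},{"hand": -0.1,"delta_pos": [0.5,-0.3,25],"yaw": 0},{"hand": -0.1,"delta_pos": [0.5,-0.3,25],"yaw": 0},{"hand": -0.1,"delta_pos": [0.5,-0.3,25],"yaw": 0},{"hand": -0.1,"delta_pos": [0.5,-0.3,25],"yaw": 0},{"hand": -0.1,"delta_pos": [0.5,-0.3,25],"yaw": 0}]'

```text
clock: 20.63
position: [455.6, 123.6, 71.4]
ee_rot: [0.003, 1.0, 0.0, 0.0]
contact_force: [-0.3, -0.6, -0.4]
gripper_width: 53.2
grasp_force: 63.2
```

Emit:
apply_moves --rows '[{"hand": 0.75,"delta_pos": [0,0,0],"yaw": 0},{"hand": 0.75,"delta_pos": [0,0,0],"yaw": 0},{"hand": 0.75,"delta_pos": [0,0,0],"yaw": 0},{"hand": 0.75,"delta_pos": [0,0,0],"yaw": 0},{"hand": 0.75,"delta_pos": [0,0,0],"yaw": 0},{"hand": 0.75,"delta_pos": [0,0,-40],"yaw": 0},{"hand": 0.75,"delta_pos": [0,0,-80],"yaw": 0},{"hand": 0.75,"delta_pos": [0,0,-115],"yaw": 0},{"hand": 0.75,"delta_pos": [0,0,-115],"yaw": 0},{"hand": 0.75,"delta_pos": [0,0,-115],"yaw": 0},{"hand": 0.75,"delta_pos": [0,0,-115],"yaw": 0},{"hand": 0.75,"delta_pos": [0,0,-115],"yaw": 0}]'

```text
clock: 21.63
position: [454.6, 123.0, 184.9]
ee_rot: [0.003, 1.0, -0.001, -0.001]
contact_force: [0.1, -0.4, -0.0]
gripper_width: 75.0
grasp_force: 0.0
```

```bash
cat >> h.py <<'E'
def seated(x,y,r):
    for i in range(4): w=imaging.get_image('wrist')
    P=proj(w,np.array([[x-r+4.5,y,60],[x+r-4.5,y,60],[x,y-r+4.5,60],[x,y+r-4.5,60]]))
    g=cv2.cvtColor(w['pixels'],cv2.COLOR_RGB2GRAY).astype(int); c=int(P[0][:2].mean().round()); R=int(P[1][2:].mean().round())
    for k in P[1][:2]: k=int(round(k)); print('row',k,*enumerate(g[k-7:k+8,c-1:c+2].mean(1).astype(int).tolist(),k-7))
    for k in P[0][2:]: k=int(round(k)); print('col',k,*enumerate(g[R-1:R+2,k-7:k+8].mean(0).astype(int).tolist(),k-7))
E
python3 - <<'E'
from h import *
seated(455.8,123.8,28); delta(624.3,34,60,np.pi/2)
E
```

```text
row 175 (168, 89) (169, 100) (170, 107) (171, 108) (172, 104) (173, 102) (174, 102) (175, 103) (176, 108) (177, 108) (178, 108) (179, 108) (180, 108) (181, 107) (182, 108)
row 229 (222, 108) (223, 108) (224, 108) (225, 108) (226, 106) (227, 99) (228, 99) (229, 106) (230, 108) (231, 105) (232, 106) (233, 109) (234, 109) (235, 109) (236, 109)
col 293 (286, 93) (287, 101) (288, 108) (289, 108) (290, 109) (291, 104) (292, 97) (293, 108) (294, 108) (295, 108) (296, 108) (297, 108) (298, 108) (299, 108) (300, 108)
col 349 (342, 108) (343, 108) (344, 108) (345, 108) (346, 108) (347, 105) (348, 95) (349, 104) (350, 108) (351, 108) (352, 110) (353, 112) (354, 112) (355, 111) (356, 111)
delta [-169.9  -88.2  125. ] yaw -0.005 a 1.566 pos [455.1 123.3 185.2] w 74.8 F [-0.1  0.1  0.3] j6 -2.19 t 21.83
```

The medium lid is seated. Last is the large one.

Emit:
apply_moves --rows '[{"hand": 1,"delta_pos": [-169.5,-89,0],"yaw": 0},{"hand": 1,"delta_pos": [-169.5,-89,0],"yaw": 0},{"hand": 1,"delta_pos": [-169.5,-89,0],"yaw": 0},{"hand": 1,"delta_pos": [-169.5,-89,0],"yaw": 0},{"hand": 1,"delta_pos": [-169.5,-89,0],"yaw": 0},{"hand": 1,"delta_pos": [-169.5,-89,0],"yaw": 0},{"hand": 1,"delta_pos": [-169.5,-89,40],"yaw": 0},{"hand": 1,"delta_pos": [-169.5,-89,80],"yaw": 0},{"hand": 1,"delta_pos": [-169.5,-89,110],"yaw": 0},{"hand": 1,"delta_pos": [-169.5,-89,115],"yaw": 0},{"hand": 1,"delta_pos": [-169.5,-89,115],"yaw": 0},{"hand": 1,"delta_pos": [-169.5,-89,115],"yaw": 0}]'

```text
clock: 22.83
position: [625.5, 34.0, 72.4]
ee_rot: [0.002, 1.0, -0.0, 0.001]
contact_force: [0.8, 0.6, 0.9]
gripper_width: 85.9
grasp_force: 0.0
```

```bash
python3 - <<'E'
from h import *
for i in range(4): w=imaging.get_image('wrist')
print(fit(w,624.3,34,[(33.5,16)],8),fit(w,624.3,34,[(29,16)],8),fit(w,624.3,34,[(29,16),(33.5,16)],5)); delta(624,34,28,np.pi/2)
E
```

```text
[3.8, 623.8, 34.5] [3.0, 619.3, 34.0] [6.2, 623.8, 35.0]
delta [ 2.  -0.2 45.7] yaw -0.005 a 1.566 pos [625.8  34.1  73.7] w 85.1 F [ 0.5 -0.7  0.8] j6 -1.89 t 23.03
```

Emit:
apply_moves --rows '[{"hand": 1,"delta_pos": [1.5,0.3,25],"yaw": 0},{"hand": 1,"delta_pos": [1.5,0.3,38],"yaw": 0},{"hand": 1,"delta_pos": [1.5,0.3,44],"yaw": 0},{"hand": 1,"delta_pos": [1.5,0.3,44],"yaw": 0},{"hand": 1,"delta_pos": [1.5,0.3,44],"yaw": 0},{"hand": 1,"delta_pos": [1.5,0.3,44],"yaw": 0},{"hand": 1,"delta_pos": [1.5,0.3,44],"yaw": 0},{"hand": 1,"delta_pos": [1.5,0.3,44],"yaw": 0}]'

```text
clock: 23.7
position: [623.7, 34.1, 28.3]
ee_rot: [0.003, 1.0, 0.0, 0.001]
contact_force: [0.0, 0.0, -0.1]
gripper_width: 85.4
grasp_force: 0.0
```

Emit:
apply_moves --rows '[{"hand": 0.2,"delta_pos": [0,0.3,1],"yaw": 0},{"hand": 0.2,"delta_pos": [0,0.3,1],"yaw": 0},{"hand": 0.2,"delta_pos": [0,0.3,1],"yaw": 0},{"hand": 0.2,"delta_pos": [0,0.3,1],"yaw": 0},{"hand": 0.2,"delta_pos": [0,0.3,1],"yaw": 0},{"hand": 0.2,"delta_pos": [0,0.3,1],"yaw": 0}]'

```text
clock: 24.2
position: [623.5, 34.5, 27.4]
ee_rot: [0.002, 1.0, 0.0, 0.001]
contact_force: [-0.9, -0.2, 5.0]
gripper_width: 63.8
grasp_force: 65.7
```

Emit:
apply_moves --rows '[{"hand": 0.2,"delta_pos": [0,0,-12],"yaw": 0},{"hand": 0.2,"delta_pos": [0,0,-35],"yaw": 0},{"hand": 0.2,"delta_pos": [0,0,-75],"yaw": 0},{"hand": 0.2,"delta_pos": [0,0,-115],"yaw": 0},{"hand": 0.2,"delta_pos": [-2,200,-157],"yaw": 0},{"hand": 0.2,"delta_pos": [-2,200,-157],"yaw": 0},{"hand": 0.2,"delta_pos": [-2,200,-157],"yaw": 0},{"hand": 0.2,"delta_pos": [-2,200,-157],"yaw": 0},{"hand": 0.2,"delta_pos": [-2,200,-157],"yaw": 0},{"hand": 0.2,"delta_pos": [-2,200,-157],"yaw": 0},{"hand": 0.2,"delta_pos": [-2,200,-157],"yaw": 0},{"hand": 0.2,"delta_pos": [-2,200,-157],"yaw": 0}]'

```text
clock: 25.2
position: [625.5, 234.0, 183.1]
ee_rot: [0.002, 1.0, -0.0, -0.001]
contact_force: [0.0, -0.4, -0.8]
gripper_width: 63.8
grasp_force: 66.2
```

```bash
python3 - <<'E'
from h import *
for i in range(2): imaging.get_image('wrist')
w=chk(596,235,33.5,27.4)
for c in([(33.5,44)],[(27,52),(33.5,44)],[(25,54)]): print(fit(w,596,235,c,10))
f=fit(w,596,235,[(25,54),(33.5,44)],10)
v=w['pixels'][:,:,::-1].copy(); th=np.linspace(0,6.28,200)
for r,z in((33.5,44),(25,54)):
    a=proj(w,np.c_[f[1]+r*np.cos(th),f[2]+r*np.sin(th),0*th+z]); cv2.polylines(v,[np.c_[a].astype(np.int32)],True,(0,0,255),1)
cv2.imwrite('pics/w11z.png',v)
E
```

```text
tin [16.3, 596.0, 235.0]
delta [ 30.2   1.6 112.3] yaw -0.007 a 1.564 pos [626.2 233.2 183.3] w 64.0 F [-0.1  0.2 -0.9] j6 -2.18 t 25.55
expect 219 (210, 78) (211, 89) (212, 97) (213, 100) (214, 108) (215, 112) (216, 113) (217, 113) (218, 112) (219, 108) (220, 109) (221, 107) (222, 99) (223, 105) (224, 113) (225, 113) (226, 113) (227, 113) (228, 113)
expect 325 (316, 113) (317, 113) (318, 114) (319, 113) (320, 114) (321, 113) (322, 113) (323, 113) (324, 113) (325, 112) (326, 108) (327, 102) (328, 104) (329, 112) (330, 114) (331, 113) (332, 115) (333, 117) (334, 117)
[7.7, 596.0, 235.0]
[15.2, 595.5, 234.5]
[8.7, 595.5, 235.0]
```

View pics/w11z.png

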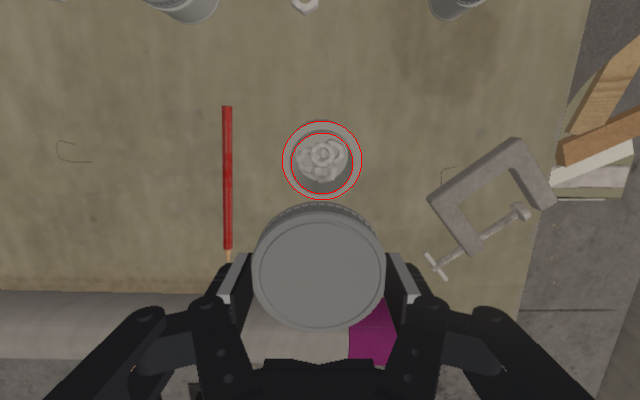

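The fit overlay lies on the large tin's rim, centred at (160,321), and the held lid is level and about 1 mm off in x. Placing it.

Emit:
apply_moves --rows '[{"hand": 0.2,"delta_pos": [31.3,1.4,0],"yaw": 0},{"hand": 0.2,"delta_pos": [31.3,1.4,40],"yaw": 0},{"hand": 0.2,"delta_pos": [31.3,1.4,75],"yaw": 0},{"hand": 0.2,"delta_pos": [31.3,1.4,86],"yaw": 0},{"hand": 0.2,"delta_pos": [31.3,1.4,86],"yaw": 0},{"hand": 0.2,"delta_pos": [31.3,1.4,86],"yaw": 0},{"hand": 0.2,"delta_pos": [31.3,1.4,86],"yaw": 0},{"hand": 0.2,"delta_pos": [31.3,1.4,86],"yaw": 0},{"hand": 0.2,"delta_pos": [31.3,1.4,86],"yaw": 0},{"hand": 0.2,"delta_pos": [31.3,1.4,86],"yaw": 0}]'

```text
clock: 26.38
position: [595.4, 236.1, 98.7]
ee_rot: [0.003, 1.0, 0.001, 0.001]
contact_force: [-2.0, -0.6, -0.3]
gripper_width: 63.9
grasp_force: 66.3
```

Target TCP is (594.6, 235, 72).

Emit:
apply_moves --rows '[{"hand": 0.2,"delta_pos": [0.5,-0.8,10],"yaw": 0},{"hand": 0.2,"delta_pos": [0.5,-0.8,18],"yaw": 0},{"hand": 0.2,"delta_pos": [0.5,-0.8,22],"yaw": 0},{"hand": 0.2,"delta_pos": [0.5,-0.8,26],"yaw": 0},{"hand": 0.2,"delta_pos": [0.5,-0.8,26],"yaw": 0},{"hand": 0.2,"delta_pos": [0.5,-0.8,26],"yaw": 0},{"hand": 0.2,"delta_pos": [0.5,-0.8,26],"yaw": 0},{"hand": 0.2,"delta_pos": [0.5,-0.8,26],"yaw": 0}]'

```text
clock: 27.05
position: [594.0, 234.8, 71.5]
ee_rot: [0.002, 1.0, -0.0, -0.0]
contact_force: [-3.0, -0.6, 4.9]
gripper_width: 63.7
grasp_force: 66.6
```

Emit:
apply_moves --rows '[{"hand": 1,"delta_pos": [0,0,0],"yaw": 0},{"hand": 1,"delta_pos": [0,0,0],"yaw": 0},{"hand": 1,"delta_pos": [0,0,0],"yaw": 0},{"hand": 1,"delta_pos": [0,0,0],"yaw": 0},{"hand": 1,"delta_pos": [0,0,0],"yaw": 0},{"hand": 1,"delta_pos": [0,0,-40],"yaw": 0},{"hand": 1,"delta_pos": [0,0,-80],"yaw": 0},{"hand": 1,"delta_pos": [0,0,-115],"yaw": 0},{"hand": 1,"delta_pos": [0,0,-115],"yaw": 0},{"hand": 1,"delta_pos": [0,0,-115],"yaw": 0},{"hand": 1,"delta_pos": [0,0,-115],"yaw": 0},{"hand": 1,"delta_pos": [0,0,-115],"yaw": 0}]'

```text
clock: 28.05
position: [593.5, 234.6, 184.6]
ee_rot: [0.003, 1.0, -0.001, -0.001]
contact_force: [-0.8, 0.7, -0.3]
gripper_width: 85.3
grasp_force: 0.0
```

```bash
python3 - <<'E'
from h import *
seated(595.8,235,33.5); delta(596,235)
w=imaging.get_image('wrist')
print(fit(w,595.8,235,[(33.5,60)],8))
t=save('top','tend')
E
```

```text
row 170 (163, 89) (164, 102) (165, 110) (166, 112) (167, 108) (168, 108) (169, 106) (170, 105) (171, 112) (172, 111) (173, 111) (174, 111) (175, 111) (176, 111) (177, 111)
row 236 (229, 111) (230, 111) (231, 111) (232, 111) (233, 111) (234, 110) (235, 102) (236, 103) (237, 111) (238, 109) (239, 110) (240, 113) (241, 114) (242, 114) (243, 114)
col 286 (279, 98) (280, 102) (281, 111) (282, 112) (283, 114) (284, 108) (285, 100) (286, 111) (287, 111) (288, 111) (289, 111) (290, 111) (291, 112) (292, 111) (293, 111)
col 355 (348, 111) (349, 111) (350, 111) (351, 111) (352, 111) (353, 112) (354, 105) (355, 98) (356, 111) (357, 111) (358, 112) (359, 113) (360, 111) (361, 111) (362, 111)
delta [-2.   0.2 -0. ] yaw 0 a 1.566 pos [594.  234.8 184.9] w 85.3 F [0.6 0.4 0.3] j6 -2.21 t 28.25
[3.6, 595.3, 233.5]
```

```bash
python3 -c "
from h import *
print(workorder.job_done())"
```

```text
the job is handed in; nothing more can be done
None
```

All four lids are on their own tins and the job is handed in; wrist-camera checks showed each lid seated and level, but the hand-in gave no pass or fail result.

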